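# Put the file away and take up the ring mandrel

## Robot

A 6-joint arm with a two-finger parallel gripper is mounted at the origin on the work surface. World frame = base frame: x ahead of the robot, y to its left, z up, the work surface at z = 0. Lengths are in m, angles in rad, forces in N, time in s.
With the tool pointing down it reaches from about 0.25 to 0.725 m from the base axis. Payload 9.7 kg.
Tool frame: the origin (TCP) lies at the very end of the fingers, on their centre line; the grasp point (between the pads) lies 19 mm behind it; z points along the fingers, y is the line along which they close (so a half turn about z gives the same grasp; the last joint's range is limited). The gripper opens to 85 mm and grips with 20 to 120 N. Pads are 22 mm wide; open, the fingers measure 114 mm over their backs; the gripper's body (76 mm by 85 mm) begins 54 mm behind the grasp point. The pads swing forward as they close: fully open they stand 13 mm farther back than shut.
Start: joints at [1.24, 0.087, 0.176, 1.66, 0, 1.571], TCP at [0.179, 0.52, 0.231] pointing down, gripper open.
Joint ranges: [-3.13, 3.13], [-0.85, 1.81], [-1.15, 1.24], [-2.2, 2.28], [-1.44, 1.52], [-3.14, 3.14]. Speed limits (rad/s): [2.22, 2.22, 2.57, 3.14, 3.14, 3.14].

## Interface

Orientations are given as a unit quaternion [x, y, z, w].
In Python, from rig import bot gives the robot as it stands.
- The arm moves only by the tool move_arm, never from a script. Its arguments are lists of equal length, an entry for each row: "offset": the shift along the world's x, y, z in m, a list of three; "dr": the turn, a rotation vector about the world's x, y, z in rad, a list of three; "fingers": the gripper's target within -1 to 1 (shut at 1, half-way at 0, fully open at -1). In form: {"offset": [[x, y, z], ...], "dr": [[wx, wy, wz], ...], "fingers": [fingers, ...]}. A call has 1 to 12 rows; each row shifts and turns the commanded pose from where the row before left it; what a row does not reach is not made up. A row lasts 1/12 s, in which the tool goes at most 41.7 mm and 7.16 degrees, less where a joint would pass 70% of its speed; a pose out of reach is approached as far as the arm can. A call is refused whole if a number of a shift passes 0.0417 or a number of a turn 0.125, either way. A call with a gripper value outside its range is refused whole. The fingers move at their own pace and stop on an object; "squeeze" is the grip in N (left out, the last holds). Time passes only in rows, so rows that do not move let the fingers close. It gives the time, the measured TCP pose, the force, the opening and the grip force at its end, in the units of the state.
- bot.get_obs(): the state, without advancing time (a new reading comes with each control period).
- bot.camera(name): name is "scene" or "top"; returns a dict with "pixels" (420x560x3 uint8, red, green, blue), "fov_y" (degrees; the focal length in pixels is half the picture's height over the tangent of half this angle, whatever the lens; pixels are square), "cx", "cy" (the principal point, pixels), "origin" and "attitude" of the camera in the world. Camera axes: x right, y up, looking along -z (the intrinsics and any distortion apply to the point x, -y, -z); pixel columns grow to the right and rows downward; lengths in m; the calibration is good to about 2 mm. A picture is of the moment at which its call begins. There is no depth.
- bot.job_done(): hands the job in; it is judged then, once.
Trained networks look in a picture, given as the dict that the camera call returned (one of the last four; its "shot" number tells which), for a name from the list of things; names that differ only in an ending like _2 or _b are one class to them, and where a whole thing is asked for, a point or a joint stands for the part that bears it (a point fixed in the world has none). Each returns a list of dicts, best first, with "conf" (0 to 1); they miss things now and then, are a little off and sometimes report something else, mostly with a low value. They report only what shows in the picture. A call takes as long as a camera call. They do not tell look-alikes from the thing itself.
- bot.boxes_of(picture, label): "centre" ([column, row] in pixels, amid what is visible of it).
The state is a dict: "clock": time; "joint_positions": joint angles; "dq": joint speeds; "effort": joint torques, N m; "tool_pos": TCP position; "orientation": TCP orientation; "force": force on the tool from outside, world axes, zero at the start; "wrist_torque": the same for the moment, N m; "width": opening from 0.0 (shut) to 1.0 (fully open); "grip_force": force on a finger pad.
Only numpy, scipy, OpenCV 4.12 (cv2) and the standard library are available. Lean on these libraries where they do the work, as an engineer would, in place of code of your own. Each camera call takes 0.05 s, during which the arm holds its last target. There are 200 camera calls.

## Task

Change tools at the goldsmith's bench: first slide the loose flat file, blade first, fully home into the empty pocket until its handle meets the pocket, and let go of it. Then draw the ring mandrel out of its leaning stand and, without setting it down, finish while still holding it in the gripper: level and still, its balance point over the middle of the steel bench block, at least 10 cm clear above it. Leave everything else on the bench where it is.

Things in the scene. Friction and masses are not known exactly. Their poses are not given: they have to be found in the camera images.
- file: Flat file lying loose before the robot (0.11 kg): wooden handle 90 mm long, 22 wide, 18 tall, then a flat steel blade 100 mm long, 24 wide, 4 thick, undersides flush. Origin: underside of the handle at mid-length; x towards the blade's tip (tip at +145 mm, handle -45 to +45), z up. It balances about 65 mm ahead of the origin: best gripped across the front half of the handle.
- file_shoulder (a point): On the flat file: where blade and handle meet (the handle's square front face), at the underside, on the middle line; 45 mm ahead of the file's origin, same axes.
- pocket_empty: The empty one of two alike dark wooden file pockets fixed to the bench at the far side: 80 mm long (x), 64 wide, 26 tall. A flat level slot runs right through it along x, 32 mm wide, 10 high, floor 6 mm above the bench, with a 14 mm slit along its roof. Origin: centre of its underside; x along the slot, away from the robot. The file goes in towards +x, flat, until its handle meets the near face.
- pocket_empty_mouth (a point): Middle of the lower edge of the empty pocket's slot at its near face (40 mm in -x from the pocket's origin, 6 mm above the bench); axes as the pocket.
- stand: Mandrel stand, steel, fixed to the bench: base plate 130 x 85 x 10 mm and a square tube, 22 mm bore, 60 mm deep, outside 30 mm, that leans 45 degrees from upright towards the stand's +x. Origin: centre of the underside of the base; z up. It is at the left or at the right of the bench.
- stand_mouth (a point): Centre of the upper opening of the stand's tube, 72 mm above the bench; the tube runs from here 60 mm down at 45 degrees, towards the stand's -x.
- mandrel: Ring mandrel, 270 mm rod (0.15 to 0.26 kg), standing tip down in the stand's tube with a little play, leaning 44 to 50 deg from upright to the stand's +x. Origin: on its axis at its balance point, 120 mm from the tip, 60 mm outside the tube; z along the axis from tip to handle. Aluminium taper, diameter 18 mm at the tip, 23 at the origin, 25 at z = 50; wooden handle up to 31, end at z = 150 mm.
- mandrel_tip (a point): Centre of the mandrel's narrow tip, z = -120 mm on its axis. It stands 60 mm deep in the tube; pull along the mandrel's axis to draw it out.
- bench_block: Steel bench block, 100 x 100 mm, top face 32 mm above the bench, on a black rubber pad 115 x 115 mm; fixed; at the left or right of the bench, on the side opposite to the stand. Origin: centre of its underside.
- block_top (a point): Centre of the bench block's top face.
- stored_file: Bystander: the other flat file, exactly like the first, already stored in the other pocket; origin as the loose file. Not to be disturbed.
- charcoal: Bystander: black soldering block lying on the bench, 70 x 45 x 25 mm; origin at its underside. Not to be disturbed.
- doming_block: Bystander: brass cube with dimples on top, 45 mm; origin at its underside. Not to be disturbed.
- jar: Bystander: glass jar with steel cap, 60 mm across, 85 mm tall; origin at its underside. Not to be disturbed.
- tin: Bystander: low round aluminium tin, 68 mm across, 55 mm tall; origin at its underside. Not to be disturbed.
- pin_cup: Bystander: small white bowl, 70 mm across, 50 mm tall; origin at its underside. Not to be disturbed.
- pocket_full: The other file pocket, alike in all, which already holds the stored file. Origin and axes as the empty one.
Mind the look-alikes: they are no part of the job. Leave any orange or yellow look-alike of the pocket_empty alone.

How it is judged:
On the way, in this order (a step that is already met when the one before it is completed fails the run):
1. the file is fully home in the empty pocket and let go (x of file_shoulder in the frame of pocket_empty_mouth between -0.008 and 0.005 m and y of file_shoulder in the frame of pocket_empty_mouth between -0.01 and 0.01 m and z of file_shoulder in the frame of pocket_empty_mouth between -0.006 and 0.01 m and angle between the x axis of file and the x axis of pocket_empty, either way round below 0.15 rad and contact force between the fingers and file below 0.1 N), for 0.2 s.
2. the mandrel is drawn clear out of its stand, in the gripper (distance between mandrel_tip and stand_mouth above 0.02 m and height (world z) of mandrel_tip above 0.06 m and contact force between the fingers and mandrel above 1 N and contact force between mandrel and stand below 0.05 N), for 0.1 s.
At the end, for the whole second after the job is handed in: Mandrel still held, at rest, touching neither stand nor block: within 15 deg of level, balance point within 50 mm of the block's middle and 120 mm or more above the bench, tip above 100 mm. File released in the empty pocket, handle within 8 mm of its face, 10 mm off-centre, 0.15 rad (all of step 1 and angle between mandrel's own z axis and vertical between 1.311 and 1.831 rad and horizontal distance between mandrel and block_top below 0.05 m and height (world z) of mandrel above 0.12 m and height (world z) of mandrel_tip above 0.1 m and contact force between the fingers and mandrel above 1 N and contact force between mandrel and stand below 0.05 N and contact force between mandrel and bench_block below 0.05 N and linear speed of mandrel below 0.03 m/s and angular speed of mandrel below 0.2 rad/s); the arm keeps its last pose, push and grip.
It fails at once if the stored file is moved more than 20 mm or another bystander more than 40 mm (distance of stored_file from where it was at the start of the episode above 0.02 m or distance of any of charcoal, doming_block, jar, tin, pin_cup from where it was at the start of the episode above 0.04 m).
It fails at once if the mandrel is dropped or laid on the bench (height (world z) of mandrel below 0.05 m).
It also fails if it takes over 67 s, if anything falls off the work surface, if the arm or the gripper's body presses on something with over 40 N, if the wrist force passes 120 N, or if a joint passes its speed limit or range.

## Working session

There is one attempt and no reset: what is moved stays moved. The work goes in short steps, Python scripts to look and compute and a tool call to move; the robot and the scene stay as the last step left them, time stands still between calls to the robot, and variables do not carry over. Pictures are saved under pics/ and viewed, at most 10 in all, crops included, and the job is handed in when it is done.

Besides the shell and the picture viewer there is one more tool, called after "Emit:" as a command line: name --argument value ..., lists and objects as JSON in quotes. move_arm: Moves the arm, as the interface text tells. Its arguments: {"type":"object","properties":{"offset":{"type":"array"},"dr":{"type":"array"},"fingers":{"type":"array"},"squeeze":{"type":"number"}},"required":["offset","dr","fingers"]}

```bash
mkdir -p pics; ls; cat > h.py <<'E'
import numpy as np, cv2
from scipy.spatial.transform import Rotation as R
from rig import bot
def ray(c,px):
    f=c["pixels"].shape[0]/2/np.tan(np.radians(c["fov_y"])/2)
    d=np.array([(px[0]-c["cx"])/f,-(px[1]-c["cy"])/f,-1.])
    a=np.array(c["attitude"]); M=a if a.shape==(3,3) else R.from_quat(a).as_matrix()
    return np.array(c["origin"]),M@d/np.linalg.norm(d)
def atz(c,px,z):
    o,d=ray(c,px); return o+d*(z-o[2])/d[2]
def tri(c1,p1,c2,p2):
    o1,d1=ray(c1,p1);o2,d2=ray(c2,p2)
    t=np.linalg.lstsq(np.c_[d1,-d2],o2-o1,rcond=None)[0]
    a,b=o1+d1*t[0],o2+d2*t[1]; return (a+b)/2,np.linalg.norm(a-b)
def proj(c,P):
    f=c["pixels"].shape[0]/2/np.tan(np.radians(c["fov_y"])/2)
    a=np.array(c["attitude"]); M=a if a.shape==(3,3) else R.from_quat(a).as_matrix()
    q=M.T@(np.array(P)-c["origin"]); return np.array([c["cx"]+f*q[0]/-q[2],c["cy"]-f*q[1]/-q[2]])
def save(c,n,crop=None,s=1):
    im=c["pixels"]; 
    if crop: im=im[crop[1]:crop[3],crop[0]:crop[2]]
    cv2.imwrite("pics/"+n+".png",cv2.resize(im[:,:,::-1],None,fx=s,fy=s,interpolation=cv2.INTER_CUBIC))
E
python3 - <<'E'
from h import *
np.set_printoptions(precision=4,suppress=True)
S=bot.camera("scene");T=bot.camera("top")
for c in(S,T): print({k:v for k,v in c.items() if k!="pixels"})
im=np.hstack([S["pixels"],T["pixels"]])
save(S,"s1");save(T,"t1")
names="file file_shoulder pocket_empty pocket_empty_mouth stand stand_mouth mandrel mandrel_tip bench_block block_top stored_file charcoal doming_block jar tin pin_cup pocket_full".split()
for n in names:
    for k,c in(("S",S),("T",T)):
        print(n,k,[(np.round(r["centre"],1).tolist(),round(r["conf"],2),(atz(c,r["centre"],0.0)[:2].round(3).tolist())) for r in bot.boxes_of(c,n)[:3]])
print(bot.get_obs())
E
```

```text
pics
{'fov_y': 46.384784041984005, 'cx': 281.7005271333092, 'cy': 214.76466980806063, 'origin': array([1.1934, 0.8971, 0.934 ]), 'attitude': array([0.126 , 0.4203, 0.859 , 0.2637]), 'shot': 1}
{'fov_y': 42.86983356607076, 'cx': 280.57941414871914, 'cy': 204.82030852784968, 'origin': array([0.4861, 0.024 , 1.6158]), 'attitude': array([ 0.0241, -0.0191, -0.6996,  0.7139]), 'shot': 2}
file S [([287.7, 215.6], 0.74, [0.515, -0.084])]
file T [([325.6, 223.4], 0.56, [0.531, -0.101])]
file_shoulder S [([286.2, 213.8], 0.86, [0.514, -0.095]), ([289.7, 298.5], 0.48, [0.705, 0.2])]
file_shoulder T [([319.7, 222.3], 0.81, [0.534, -0.083]), ([267.2, 167.8], 0.61, [0.697, 0.079])]
pocket_empty S [([225.0, 240.6], 0.8, [0.732, -0.09]), ([171.4, 199.4], 0.67, [0.777, -0.367]), ([325.2, 244.8], 0.63, [0.503, 0.088])]
pocket_empty T [([320.7, 153.2], 0.9, [0.745, -0.082]), ([261.4, 225.0], 0.84, [0.523, 0.093]), ([410.5, 142.7], 0.72, [0.782, -0.355])]
pocket_empty_mouth S [([221.6, 240.7], 0.89, [0.741, -0.095]), ([171.2, 195.7], 0.89, [0.769, -0.386]), ([323.0, 250.9], 0.67, [0.524, 0.105])]
pocket
[... 1644 characters left out ...]
.6], 0.95, [0.5, 0.501]), ([217.3, 158.8], 0.56, [0.721, 0.232])]
pocket_full S [([260.4, 271.1], 0.57, [0.714, 0.074])]
pocket_full T [([259.8, 152.3], 0.92, [0.744, 0.103]), ([182.5, 237.0], 0.74, [0.482, 0.33])]
{'clock': 1.8, 'joint_positions': array([1.24  , 0.0869, 0.1759, 1.6598, 0.    , 1.5708]), 'dq': array([ 0.0008,  0.0011, -0.0018,  0.001 ,  0.002 , -0.0002]), 'effort': array([  0.0031, -52.0083,  46.4865,   0.0013,   0.    ,  -0.    ]), 'tool_pos': array([0.1786, 0.5202, 0.2313]), 'orientation': array([ 0.1646,  0.9864,  0.    , -0.    ]), 'force': array([0.5133, 0.0074, 0.5148]), 'wrist_torque': array([ 0.0009, -0.0568,  0.0329]), 'grip_force': 0.0, 'width': 1.0023426771699329}
```

View pictures.

View pics/s1.png

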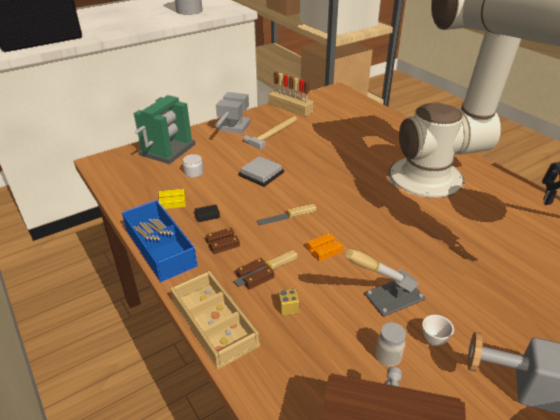

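View pics/t1.png

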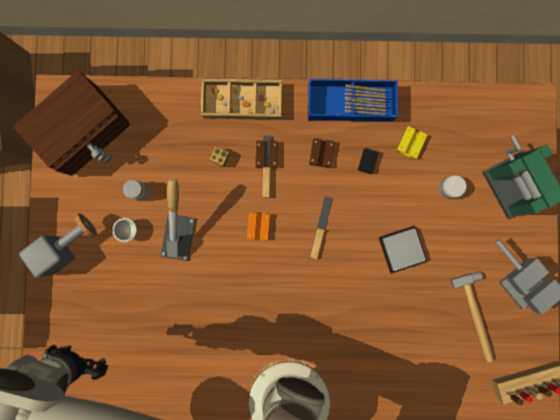

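```bash
python3 - <<'E'
from h import *
S=bot.camera("scene");T=bot.camera("top")
a=T["pixels"][132:264,296:346];b=np.rot90(S["pixels"][195:255,198:324])
a=cv2.resize(a,None,fx=4.4,fy=4.4,interpolation=cv2.INTER_CUBIC)
b=cv2.resize(S["pixels"][198:254,200:324],None,fx=4.4,fy=4.4,interpolation=cv2.INTER_CUBIC)
h=max(a.shape[0],b.shape[0]); o=np.zeros((h,a.shape[1]+b.shape[1],3),np.uint8);o[:a.shape[0],:a.shape[1]]=a;o[:b.shape[0],a.shape[1]:]=b
t=cv2.resize(T["pixels"][172:264,150:202],None,fx=3,fy=3,interpolation=cv2.INTER_CUBIC)
s=cv2.resize(S["pixels"][245:315,340:430],None,fx=3.6,fy=3.6,interpolation=cv2.INTER_CUBIC)
o[260:260+t.shape[0],225:225+t.shape[1]]=t; o[260:260+s.shape[0],400:400+s.shape[1]]=s
print(o.shape);cv2.imwrite("pics/c1.png",o[:,:800,::-1])
E
```

```text
(581, 766, 3)
```

View pics/c1.png

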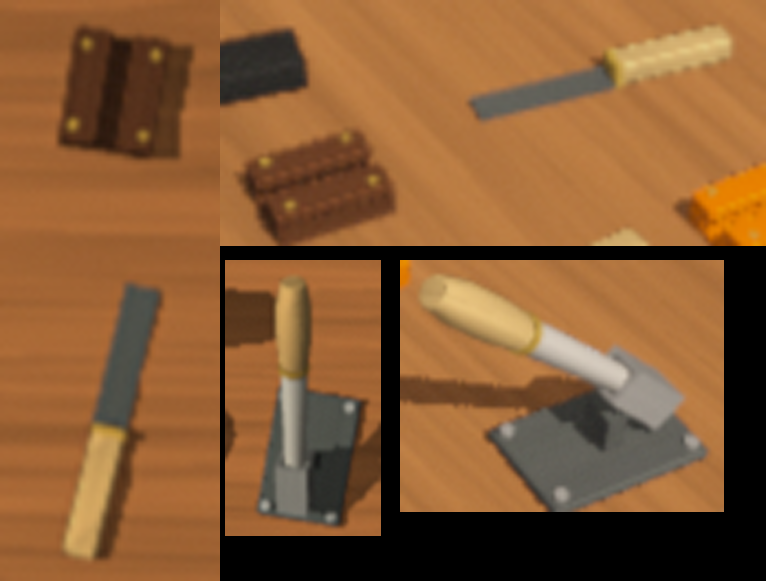

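```bash
cat > m.py <<'E'
from h import *
np.set_printoptions(precision=4,suppress=True)
S=bot.camera("scene");T=bot.camera("top")
t=lambda u,v:(296+u/4.4,132+v/4.4); s=lambda u,v:(200+(u-220)/4.4,198+v/4.4)
tm=lambda u,v:(150+(u-225)/3,172+(v-260)/3); sm=lambda u,v:(340+(u-400)/3.6,245+(v-260)/3.6)
for n,a,b in(("studs",t(114.25,89.25),s(319,172)),("near studs",t(107.5,130),s(360,160)) ,("near2",t(107.5,130),s(332,194)),("tip",t(143,290),s(478,112)),("shoulderTop",t(110,428),s(613,59)),("back",t(80,553),s(727,38)),
 ("m_end",tm(292,283),sm(434,292)),("m_collar",tm(292,375),sm(535,338)),("m_mouth",tm(292,463),sm(622,377))):
    print(n,*tri(T,a,S,b))
print("file T: tip,shoulder,back",atz(T,t(143,290),.004),atz(T,t(110,428),.018),atz(T,t(80,553),.018))
st=[atz(T,t(*p),.026) for p in((87,43),(155,54),(72,125),(143,135))]
print(np.array(st)); ax=(st[0]-st[2]+st[1]-st[3]);ay=(st[0]-st[1]+st[2]-st[3]);print(np.mean(st,0),np.arctan2(ax[1],ax[0]),np.arctan2(-ay[0],ay[1]))
for n in("block_top",):
  print(tri(T,bot.boxes_of(T,n)[0]["centre"],S,bot.boxes_of(S,n)[0]["centre"]))
# block contour
c=atz(T,(403.5,249),.032);print(c)
def line(c,z):pass
E
python3 m.py
```

```text
studs [ 0.7428 -0.0841  0.023 ] 0.0021175967713647956
near studs [ 0.7148 -0.08    0.0228] 0.0022178912416353285
near2 [ 0.7257 -0.0862 -0.0069] 0.01352977287839663
tip [ 0.6079 -0.1078 -0.0042] 0.002583447918679433
shoulderTop [ 0.5114 -0.0847  0.0148] 0.00424571449577813
back [ 0.426  -0.0659  0.0086] 0.0048545252353747875
m_end [0.6328 0.3226 0.2091] 0.0004373462544128706
m_collar [0.5538 0.3359 0.1383] 0.0033487752635593744
m_mouth [0.4727 0.3477 0.0667] 0.0021170559850121097
file T: tip,shoulder,back [ 0.6083 -0.1079  0.004 ] [ 0.513  -0.0858  0.018 ] [ 0.4282 -0.0669  0.018 ]
[[ 0.7746 -0.0655  0.026 ]
 [ 0.768  -0.1119  0.026 ]
 [ 0.7182 -0.0562  0.026 ]
 [ 0.7123 -0.1045  0.026 ]]
[ 0.7433 -0.0845  0.026 ] -0.14703021649692163 -0.1319133579084446
(array([ 0.4592, -0.3289,  0.0113]), np.float64(0.0007975432284776658))
[ 0.4596 -0.3288  0.032 ]
```

Emit:
move_arm --offset '[[0.0174,-0.0334,-0.0073],[0.0174,-0.0334,-0.0073],[0.0174,-0.0334,-0.0073],[0.0174,-0.0334,-0.0073],[0.0174,-0.0334,-0.0073],[0.0174,-0.0334,-0.0073],[0.0174,-0.0334,-0.0073],[0.0174,-0.0334,-0.0073],[0.0174,-0.0334,-0.0073],[0.0174,-0.0334,-0.0073],[0.0174,-0.0334,-0.0073],[0.0174,-0.0334,-0.0073]]' --dr '[[0,0,0.006],[0,0,0.006],[0,0,0.006],[0,0,0.006],[0,0,0.006],[0,0,0.006],[0,0,0.006],[0,0,0.006],[0,0,0.006],[0,0,0.006],[0,0,0.006],[0,0,0.006]]' --fingers '[-1,-1,-1,-1,-1,-1,-1,-1,-1,-1,-1,-1]' --squeeze 40

```text
clock: 3.1
tool_pos: [0.3879, 0.1176, 0.1436]
orientation: [0.129, 0.992, 0.0, 0.0]
force: [1.7, -0.2, 0.1]
width: 1.003
grip_force: 0.0
```

Emit:
move_arm --offset '[[0.0174,-0.0334,-0.0073],[0.0174,-0.0334,-0.0073],[0.0174,-0.0334,-0.0073],[0.0174,-0.0334,-0.0073],[0.0174,-0.0334,-0.0073],[0.0174,-0.0334,-0.0073],[0,0,0],[0,0,0]]' --dr '[[0,0,0.006],[0,0,0.006],[0,0,0.006],[0,0,0.006],[0,0,0.006],[0,0,0.006],[0,0,0],[0,0,0]]' --fingers '[-1,-1,-1,-1,-1,-1,-1,-1]'

```text
clock: 3.77
tool_pos: [0.4917, -0.0825, 0.099]
orientation: [0.113, 0.994, 0.0, -0.001]
force: [-0.4, 0.5, 0.5]
width: 0.998
grip_force: 0.0
```

Emit:
move_arm --offset '[[0,0,-0.03],[0,0,-0.03],[0,0,-0.02],[0,0,-0.01],[0,0,-0.006],[0,0,0],[0,0,0],[0,0,0],[0,0,0],[0,0,0],[0,0,0],[0,0,0]]' --dr '[[0,0,0],[0,0,0],[0,0,0],[0,0,0],[0,0,0],[0,0,0],[0,0,0],[0,0,0],[0,0,0],[0,0,0],[0,0,0],[0,0,0]]' --fingers '[-1,-1,-1,-1,-1,-1,1,1,1,1,1,1]'

```text
clock: 4.77
tool_pos: [0.4923, -0.0811, 0.0046]
orientation: [0.111, 0.994, -0.0, 0.001]
force: [-0.3, 0.4, 5.9]
width: 0.243
grip_force: 40.4
```

```bash
python3 - <<'E'
from h import *
np.set_printoptions(precision=4,suppress=True)
o=bot.get_obs();print(o)
E
```

```text
{'clock': 4.7667, 'joint_positions': array([-0.1633, -0.0015, -0.356 ,  1.2152,  0.    ,  0.0595]), 'dq': array([-0.0009,  0.001 , -0.0007, -0.0013,  0.0021,  0.0022]), 'effort': array([ -0.0197, -43.4692,  43.7088,  -0.0619,  -0.0456,  -0.0025]), 'tool_pos': array([ 0.4923, -0.0811,  0.0046]), 'orientation': array([ 0.1112,  0.9938, -0.    ,  0.0005]), 'force': array([-0.2938,  0.3659,  5.9072]), 'wrist_torque': array([ 0.0258, -0.032 , -0.0108]), 'grip_force': 40.445287227630615, 'width': 0.2432809276664387}
```

Emit:
move_arm --offset '[[0,0,0.02],[0,0,0.02],[0.02,0.0075,0],[0.02,0.0075,0],[0.0226,0.008,0],[0,0,0],[0,0,0],[0,0,0]]' --dr '[[0,0,0],[0,0,0],[0,0,0.028],[0,0,0.028],[0,0,0.028],[0,0,0],[0,0,0],[0,0,0]]' --fingers '[1,1,1,1,1,1,1,1]'

```text
clock: 5.43
tool_pos: [0.5537, -0.0581, 0.0434]
orientation: [0.069, 0.998, -0.0, -0.001]
force: [-0.2, 0.1, -0.8]
width: 0.243
grip_force: 39.6
```

```bash
python3 - <<'E'
from h import *
S=bot.camera("scene");T=bot.camera("top")
a=cv2.resize(T["pixels"][130:235,285:350],None,fx=5.5,fy=5.5,interpolation=cv2.INTER_CUBIC)
b=cv2.resize(S["pixels"][180:260,195:285],None,fx=4.8,fy=4.8,interpolation=cv2.INTER_CUBIC)
o=np.zeros((max(a.shape[0],b.shape[0]),a.shape[1]+b.shape[1],3),np.uint8);o[:a.shape[0],:a.shape[1]]=a;o[:b.shape[0],a.shape[1]:]=b
print(o.shape,a.shape);cv2.imwrite("pics/c2.png",o[:,:,::-1])
E
```

```text
(578, 790, 3) (578, 358, 3)
```

View pics/c2.png

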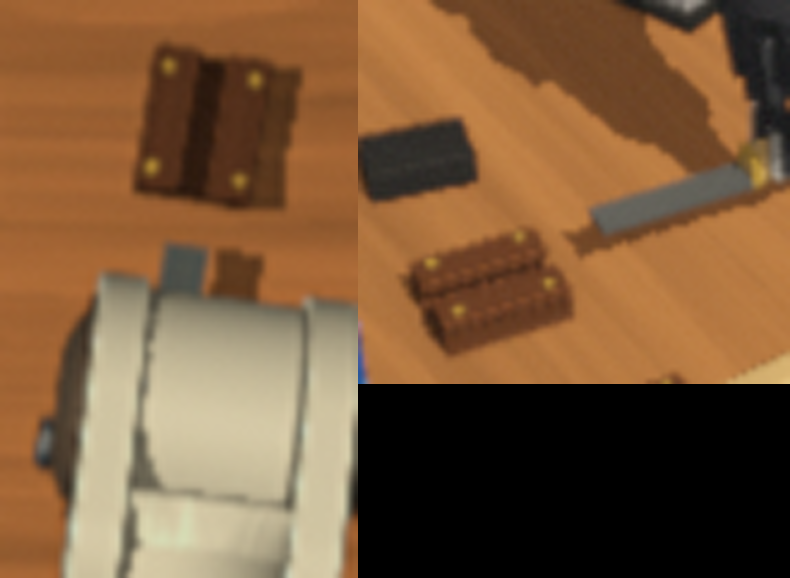

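```bash
python3 - <<'E'
from h import *
np.set_printoptions(precision=4,suppress=True)
S=bot.camera("scene");T=bot.camera("top")
t=lambda u,v:(285+u/5.5,130+v/5.5); s=lambda u,v:(195+(u-358)/4.8,180+v/4.8)
print("tip",*tri(T,t(186,246),S,s(597,224)), atz(T,t(186,246),.041),atz(S,s(597,224),.041))
st=[atz(T,t(*p),.026) for p in((169,66),(255,79),(151,167),(239,180))]
ss=[atz(S,s(*p),.026) for p in((432,263),(459,311),(519,237),(549,284))]
for q in(st,ss):
    q=np.array(q);ax=q[0]-q[2]+q[1]-q[3];ay=q[0]-q[1]+q[2]-q[3];print(q.mean(0),np.arctan2(ax[1],ax[0]),np.arctan2(-ay[0],ay[1]))
for a,b in(((163,290),(207,290)),): pass
print(R.from_quat(bot.get_obs()["orientation"]).as_matrix())
print(proj(T,[.7034,-.0789,.011]),proj(T,[.7826,-.09,.011]))
E
```

```text
tip [ 0.6735 -0.075   0.0357] 0.0020276154287216168 [ 0.6737 -0.0752  0.041 ] [ 0.6759 -0.0685  0.041 ]
[ 0.743  -0.0846  0.026 ] -0.14961493586050933 -0.1302634350511436
[ 0.7433 -0.0808  0.026 ] -0.14991266186311933 2.999961119989286
[[-0.9903  0.139  -0.    ]
 [ 0.139   0.9903 -0.    ]
 [-0.     -0.     -1.    ]]
[319.545  166.1337] [323.6313 140.2066]
```

Emit:
move_arm --offset '[[0,0,-0.015],[0,0,-0.0148],[0,0,0],[0.0099,-0.0014,0],[0.0099,-0.0014,0],[0.0099,-0.0014,0],[0.0099,-0.0014,0],[0.0099,-0.0014,0],[0.0099,-0.0014,0],[0,0,0],[0,0,0]]' --dr '[[0,0,0],[0,0,0],[0,0,0],[0,0,0],[0,0,0],[0,0,0],[0,0,0],[0,0,0],[0,0,0],[0,0,0],[0,0,0]]' --fingers '[1,1,1,1,1,1,1,1,1,1,1]'

```text
clock: 6.55
tool_pos: [0.6138, -0.0666, 0.0145]
orientation: [0.069, 0.998, 0.0, 0.0]
force: [-0.8, -0.3, -0.9]
width: 0.248
grip_force: 39.6
```

Emit:
move_arm --offset '[[0.0119,-0.0017,0],[0.0119,-0.0017,0],[0.0119,-0.0017,0],[0.0119,-0.0017,0],[0.0119,-0.0017,0],[0,0,0],[0,0,0]]' --dr '[[0,0,0],[0,0,0],[0,0,0],[0,0,0],[0,0,0],[0,0,0],[0,0,0]]' --fingers '[1,1,1,1,1,1,1]'

```text
clock: 7.13
tool_pos: [0.6728, -0.0749, 0.0141]
orientation: [0.069, 0.998, -0.0, -0.0]
force: [-0.1, -0.1, -0.6]
width: 0.245
grip_force: 39.6
```

Emit:
move_arm --offset '[[0.004,-0.0006,0],[0.004,-0.0006,0],[0,0,0],[0,0,0]]' --dr '[[0,0,0],[0,0,0],[0,0,0],[0,0,0]]' --fingers '[1,1,1,1]'

```text
clock: 7.47
tool_pos: [0.6813, -0.0761, 0.0142]
orientation: [0.069, 0.998, -0.0, 0.0]
force: [0.1, 0.2, -1.4]
width: 0.248
grip_force: 39.6
```

Emit:
move_arm --offset '[[0.003,-0.0004,0],[0,0,0],[0,0,0]]' --dr '[[0,0,0],[0,0,0],[0,0,0]]' --fingers '[1,1,1]'

```text
clock: 7.72
tool_pos: [0.6819, -0.0761, 0.0133]
orientation: [0.069, 0.998, 0.0, -0.003]
force: [-10.4, 1.7, 1.7]
width: 0.248
grip_force: 40.0
```

Emit:
move_arm --offset '[[0.002,-0.0003,0],[0,0,0],[0,0,0]]' --dr '[[0,0,0],[0,0,0],[0,0,0]]' --fingers '[1,1,1]'

```text
clock: 7.97
tool_pos: [0.682, -0.0761, 0.0129]
orientation: [0.069, 0.998, 0.0, -0.005]
force: [-20.1, 3.3, 4.5]
width: 0.249
grip_force: 40.3
```

Emit:
move_arm --offset '[[-0.0035,0.0005,0],[0,0,-0.001],[0,0,0],[0,0,0],[0,0,0],[0,0,0],[0,0,0.03],[0,0,0.04],[0,0,0.04],[-0.03,0,0.02]]' --dr '[[0,0,0],[0,0,0],[0,0,0],[0,0,0],[0,0,0],[0,0,0],[0,0,0],[0,0,0],[0,0,0],[0,0,0]]' --fingers '[1,1,-1,-1,-1,-1,-1,-1,-1,-1]'

```text
clock: 8.8
tool_pos: [0.6576, -0.0765, 0.1475]
orientation: [0.069, 0.998, -0.0, 0.004]
force: [1.0, -0.5, 1.1]
width: 1.0
grip_force: 0.0
```

```bash
python3 - <<'E'
from h import *
S=bot.camera("scene");save(S,"s3",(180,180,450,340),2.9)
print(bot.get_obs()["joint_positions"])
E
```

```text
[-1.16930335e-01  3.24054080e-01  2.98157395e-01  1.53693327e+00
 -2.12859266e-04  2.18743865e-02]
```

View pics/s3.png

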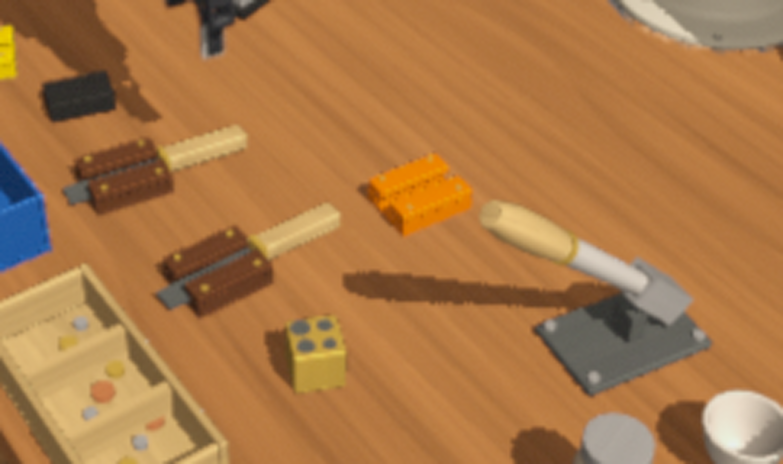

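Emit:
move_arm --offset '[[-0.0231,0.0252,0.0136],[-0.0231,0.0252,0.0136],[-0.0231,0.0252,0.0136],[-0.0231,0.0252,0.0136],[-0.0231,0.0252,0.0136],[-0.0231,0.0252,0.0136],[-0.0231,0.0252,0.0136],[-0.0231,0.0252,0.0136],[-0.0231,0.0252,0.0136],[0,0,0],[0,0,0]]' --dr '[[0,0,0],[0,0,0],[-0.0167,-0.1188,0],[-0.0167,-0.1188,0],[-0.0167,-0.1188,0],[-0.0167,-0.1188,0],[-0.0167,-0.1188,0],[-0.0167,-0.1188,0],[0,0,-0.017],[0,0,0],[0,0,0]]' --fingers '[-1,-1,-1,-1,-1,-1,-1,-1,-1,-1,-1]' --squeeze 80

```text
clock: 9.77
tool_pos: [0.4703, 0.1256, 0.2544]
orientation: [0.072, 0.954, -0.025, 0.289]
force: [0.1, -0.9, 0.6]
width: 0.999
grip_force: 0.0
```

```bash
python3 - <<'E'
from h import *
np.set_printoptions(precision=4,suppress=True)
o=bot.get_obs();print(o["tool_pos"],o["joint_positions"]);print(R.from_quat(o["orientation"]).as_matrix())
E
```

```text
[0.4703 0.1256 0.2544] [ 0.4478 -0.5791 -0.4426  1.2062 -0.3229  0.515 ]
[[-0.8226  0.1516  0.548 ]
 [ 0.1231  0.9884 -0.0887]
 [-0.5552 -0.0055 -0.8317]]
```

Emit:
move_arm --offset '[[0.0003,0.0278,-0.0106],[0.0003,0.0278,-0.0106],[0.0003,0.0278,-0.0106],[0.0003,0.0278,-0.0106],[0.0003,0.0278,-0.0106],[0.0003,0.0278,-0.0106],[0.0003,0.0278,-0.0106],[0.0003,0.0278,-0.0106],[0,0,0],[0,0,0]]' --dr '[[0,0,0],[0,0,0],[-0.005,-0.0326,0],[-0.005,-0.0326,0],[-0.005,-0.0326,0],[-0.005,-0.0326,0],[0,0,0],[0,0,0],[0,0,0],[0,0,0]]' --fingers '[-1,-1,-1,-1,-1,-1,-1,-1,-1,-1]'

```text
clock: 10.6
tool_pos: [0.4744, 0.346, 0.1654]
orientation: [0.072, 0.934, -0.033, 0.348]
force: [0.1, -0.1, 0.3]
width: 0.997
grip_force: 0.0
```

```bash
python3 - <<'E'
from h import *
np.set_printoptions(precision=4,suppress=True)
o=bot.get_obs();print(o["tool_pos"],o["joint_positions"]);M=R.from_quat(o["orientation"]).as_matrix();print(M)
u=np.array([.7418,-.1163,.66]);G=np.array([.523,.340,.111])
print("u.z",u@M[:,2],"u.y",u@M[:,1],"to go",G+.022*M[:,2]-o["tool_pos"],M.T@(G+.022*M[:,2]-o["tool_pos"]))
S=bot.camera("scene");save(S,"s4",(300,150,500,310),3.6)
E
```

```text
[0.4744 0.346  0.1654] [ 0.9156 -0.2275 -0.4028  1.0114 -0.619   0.9453]
[[-0.7469  0.1574  0.6461]
 [ 0.1116  0.9875 -0.1115]
 [-0.6555 -0.0111 -0.7551]]
u.z -0.006147689099014808 u.y -0.00544146090295976 to go [ 0.0628 -0.0085 -0.071 ] [-0.0013  0.0023  0.0951]
```

View pics/s4.png

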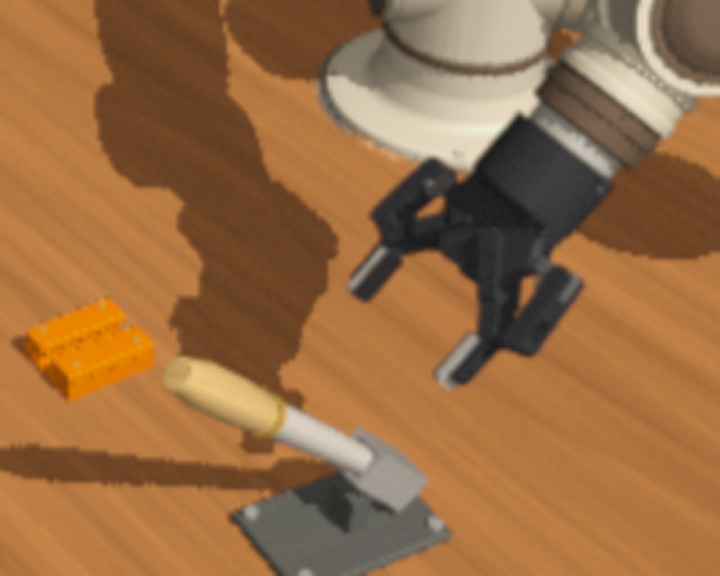

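Emit:
move_arm --offset '[[0.0157,-0.0021,-0.0178],[0.0157,-0.0021,-0.0178],[0.0157,-0.0021,-0.0178],[0.0079,-0.0011,-0.0088],[0.0079,-0.0011,-0.0088],[0,0,0],[0,0,0]]' --dr '[[0,0,0],[0,0,0],[0,0,0],[0,0,0],[0,0,0],[0,0,0],[0,0,0]]' --fingers '[-1,-1,-1,-1,-1,-1,-1]'

```text
clock: 11.23
tool_pos: [0.5373, 0.3359, 0.0971]
orientation: [0.074, 0.933, -0.032, 0.35]
force: [0.7, 0.3, 0.6]
width: 1.0
grip_force: 0.0
```

```bash
python3 - <<'E'
from h import *
T=bot.camera("top");S=bot.camera("scene")
a=cv2.resize(S["pixels"][220:320,330:440],None,fx=3.6,fy=3.6,interpolation=cv2.INTER_CUBIC)
b=cv2.resize(T["pixels"][160:260,130:230],None,fx=3.6,fy=3.6,interpolation=cv2.INTER_CUBIC)
cv2.imwrite("pics/c5.png",np.hstack([a,b])[:,:,::-1]);print(bot.get_obs()["force"])
E
```

```text
[ 0.80020193 -0.14369783 -0.16144975]
```

View pics/c5.png

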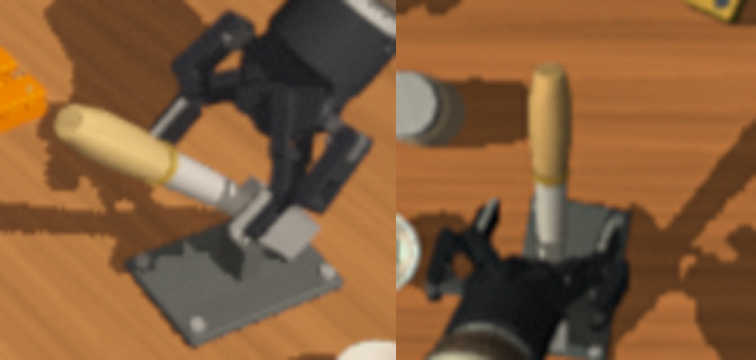

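Emit:
move_arm --offset '[[0,0,0],[0,0,0],[0,0,0],[0,0,0],[0,0,0],[0,0,0],[0,0,0]]' --dr '[[0,0,0],[0,0,0],[0,0,0],[0,0,0],[0,0,0],[0,0,0],[0,0,0]]' --fingers '[1,1,1,1,1,1,1]' --squeeze 80

```text
clock: 11.92
tool_pos: [0.5365, 0.3375, 0.0971]
orientation: [0.072, 0.934, -0.031, 0.35]
force: [-1.1, -0.9, 2.6]
width: 0.249
grip_force: 78.0
```

Emit:
move_arm --offset '[[0.0074,-0.0012,0.0066],[0.0074,-0.0012,0.0066],[0,0,0]]' --dr '[[0,0,0],[0,0,0],[0,0,0]]' --fingers '[1,1,1]'

```text
clock: 12.17
tool_pos: [0.5525, 0.3353, 0.1114]
orientation: [0.073, 0.933, -0.03, 0.35]
force: [0.9, 0.5, -0.8]
width: 0.245
grip_force: 78.1
```

Emit:
move_arm --offset '[[0.0111,-0.0017,0.0099],[0.0111,-0.0017,0.0099],[0.0111,-0.0017,0.0099],[0.0111,-0.0017,0.0099],[0.0111,-0.0017,0.0099],[0,0,0],[0,0,0]]' --dr '[[0,0,0],[0,0,0],[0,0,0],[0,0,0],[0,0,0],[0,0,0],[0,0,0]]' --fingers '[1,1,1,1,1,1,1]'

```text
clock: 12.75
tool_pos: [0.6071, 0.3264, 0.1594]
orientation: [0.073, 0.934, -0.031, 0.35]
force: [-0.2, -0.0, -2.2]
width: 0.246
grip_force: 78.3
```

```bash
python3 - <<'E'
from h import *
S=bot.camera("scene");save(S,"s6",(310,200,450,320),4)
o=bot.get_obs();print(o["force"],o["width"],o["joint_positions"])
E
```

```text
[ 0.41370583  0.39532693 -2.76661893] 0.24307983047046156 [ 0.70291559 -0.07524342 -0.29835804  0.83619484 -0.5258783   0.7177633 ]
```

View pics/s6.png

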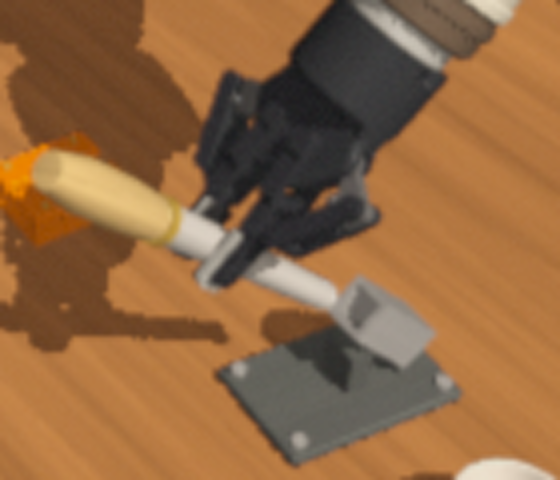

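Emit:
move_arm --offset '[[0,0,0.02],[0,0,0.03],[0,0,0.03],[-0.0037,-0.0164,0.01],[-0.0074,-0.0328,0],[-0.0074,-0.0328,0],[-0.0074,-0.0328,0],[-0.0074,-0.0328,0],[-0.0074,-0.0328,0],[-0.0074,-0.0328,0],[-0.0074,-0.0328,0],[-0.0074,-0.0328,0]]' --dr '[[0,0,0],[0,0,0],[0,0,0],[0.0056,0.0353,0],[0.0112,0.0706,0],[0.0112,0.0706,0],[0.0112,0.0706,0],[0.0112,0.0706,0],[0.0112,0.0706,0],[0.0112,0.0706,0],[0.0112,0.0706,0],[0.0112,0.0706,0]]' --fingers '[1,1,1,1,1,1,1,1,1,1,1,1]'

```text
clock: 13.8
tool_pos: [0.5428, 0.0468, 0.2494]
orientation: [0.076, 0.996, -0.007, 0.053]
force: [0.1, -0.5, -1.9]
width: 0.244
grip_force: 78.5
```

Emit:
move_arm --offset '[[-0.0074,-0.0328,0],[-0.0074,-0.0328,0],[-0.0074,-0.0328,0],[-0.0074,-0.0328,0],[-0.0074,-0.0328,0],[-0.0074,-0.0328,0],[-0.0074,-0.0328,0],[-0.0074,-0.0328,0],[-0.0037,-0.0164,0],[0,0,0],[0,0,0]]' --dr '[[0.0112,0.0706,0],[0.0056,0.0353,0],[0,0,0],[0,0,0],[0,0,0],[0,0,0],[0,0,0],[0,0,0],[0,0,0],[0,0,0],[0,0,0]]' --fingers '[1,1,1,1,1,1,1,1,1,1,1]'

```text
clock: 14.72
tool_pos: [0.4805, -0.2313, 0.2487]
orientation: [0.077, 0.997, -0.003, 0.0]
force: [-0.4, 0.3, -2.0]
width: 0.245
grip_force: 78.5
```

```bash
python3 - <<'E'
from h import *
np.set_printoptions(precision=4,suppress=True)
o=bot.get_obs();print(o["tool_pos"],o["force"],o["width"],o["joint_positions"]);print(R.from_quat(o["orientation"]).as_matrix())
E
```

```text
[ 0.4805 -0.2313  0.2487] [-0.4152  0.3146 -2.0445] 0.24521441482191075 [-0.446   0.0513  0.1723  1.6892 -0.0049 -0.2911]
[[-0.988   0.1543  0.0002]
 [ 0.1543  0.988  -0.0055]
 [-0.0011 -0.0054 -1.    ]]
```

Emit:
move_arm --offset '[[-0.0042,-0.0195,-0.014],[-0.0042,-0.0195,-0.014],[-0.0042,-0.0195,-0.014],[-0.0042,-0.0195,-0.014],[-0.0042,-0.0195,-0.012],[0,0,0],[0,0,0],[0,0,0],[0,0,0]]' --dr '[[0,0,0],[0,0,0],[0,0,0],[0,0,0],[0,0,0],[0,0,0],[0,0,0],[0,0,0],[0,0,0]]' --fingers '[1,1,1,1,1,1,1,1,1]'

```text
clock: 15.47
tool_pos: [0.4608, -0.3274, 0.1824]
orientation: [0.076, 0.997, -0.003, 0.002]
force: [-0.8, 0.3, -3.2]
width: 0.245
grip_force: 78.7
```

```bash
python3 - <<'E'
from h import *
o=bot.get_obs();print(o["tool_pos"],o["dq"])
T=bot.camera("top");S=bot.camera("scene")
a=cv2.resize(S["pixels"][80:280,170:350],None,fx=2.2,fy=2.2,interpolation=cv2.INTER_CUBIC)
b=cv2.resize(T["pixels"][130:330,310:480],None,fx=2.2,fy=2.2,interpolation=cv2.INTER_CUBIC)
cv2.imwrite("pics/c7.png",np.hstack([a,b])[:,:,::-1])
E
```

```text
[ 0.46077306 -0.32738523  0.18235984] [-0.00289582 -0.00178109  0.00559013 -0.00117707  0.00036246 -0.00369058]
```

View pics/c7.png

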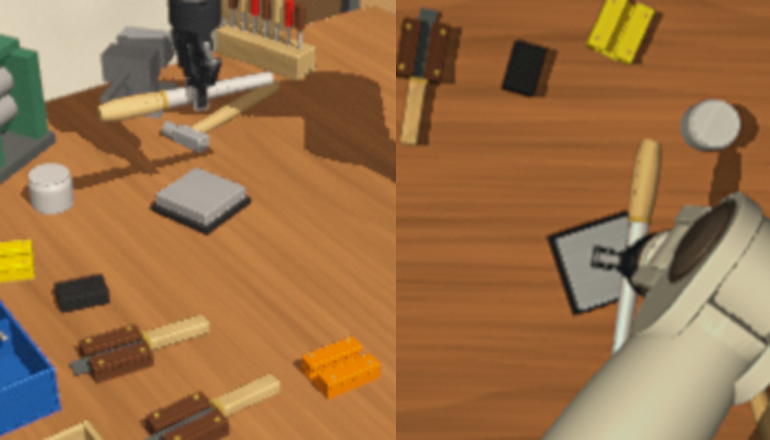

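```bash
python3 - <<'E'
from h import *
T=bot.camera("top");S=bot.camera("scene")
e,err=tri(T,(425.5,194.5),S,(217.3,129.1));print(e,err)
h=np.array([.988,-.154,0]);g=bot.get_obs()["tool_pos"]+[0,0,.019]
# tip: point in the vertical plane through grasp point & h closest to ray
o,d=ray(S,(292.7,115.5));n=np.cross(h,[0,0,1]);t=o+d*((g-o)@n)/(d@n);print(t,np.linalg.norm(e-t))
u=(e-t)/np.linalg.norm(e-t);print("angle",np.degrees(np.arccos(u[2])),"balance",e-.15*u,t+.12*u)
E
```

```text
[ 0.60441892 -0.3439701   0.21206823] 0.005175218028526756
[ 0.34080703 -0.30929684  0.19730202] 0.26629214144512436
angle 86.8212517738933 balance [ 0.45592868 -0.32443896  0.20375056] [ 0.45959922 -0.32492175  0.20395616]
```

Level within 3°, with the balance point within 5 mm of the block's middle at z ≈ 0.20 m, so I'm handing it in.

```bash
python3 -c "
from rig import bot
print(bot.job_done())"
```

```text
the job is handed in; nothing more can be done
None
```

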